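Rake a dropped tap washer out from under a low shelf

TASK

The steel tap washer has rolled under the low wooden shelf that stands on the grey mat. Pick up the small hand rake from the chopping board, reach its blade under the shelf behind the washer, press it down lightly until it bears on the mat and, still pressing lightly, drag the washer right out in front of the shelf: never press hard, knock the shelf or touch the washer with the fingers. Leave washer and rake lying flat on the mat in front of the shelf, and the packet, bottle and tin where they are.

Things in the scene. Friction and masses are not known exactly. Their poses are not given: they have to be found in the camera images.
- rake: Loose hand rake, 172 mm long, about 0.14 kg, lying level on the board (underside at z = 21 mm). x runs from handle to blade, z up. Wooden handle 75 x 20 x 30 mm (long, wide, high) from x = -55 to 20 mm, then a thin steel strip to the blade. Flat underside: handle and blade bear on the mat together. Origin: underside of the handle; grip above it across y, TCP about 25 mm above the underside.
- blade (a point): Middle of the lower edge of the rake's blade, 115 mm along x from the rake's origin; axes as the rake's. The blade is an upright steel plate 60 mm wide (y), 14 mm high, 5 mm thick (x = 112 to 118 mm). The strip to it is 16 mm wide, 4 mm thick, its underside 10 mm above the rake's underside, so it passes over the washer. Grip firmly (about 70 N).
- washer: Loose steel washer, 34 mm outside diameter, 18 mm hole, 6 mm thick, about 0.02 kg, lying flat on the mat under the shelf, up to 60 mm to either side and 10 mm before or behind the shelf's middle. Origin: centre of its underside, z up.
- shelf: Low wooden shelf, fixed on the mat: board 90 mm deep (x) and 260 mm wide (y), underside 42 mm and top 57 mm above the mat; open all round under it but for four round feet, 18 mm diameter, at x = +-32, y = +-118 mm; wire gallery 24 mm high along the back of the top. Origin on the mat's top under its middle; x points from its front edge (x = -45 mm, towards the robot) to its back.
- mat: Flat grey mat, fixed, 260 mm (x) by 290 mm (y), 6 mm thick, let 0 to 3 mm into the worktop, so its top is 3 to 6 mm above z = 0. Level and hard: a rake pushed 1 mm too low presses with well over 10 N, one held 1 mm too high does not press at all; 2 to 12 N is a light pressure. Origin: centre of its underside; x as the shelf's.
- board: Wooden chopping board 260 x 170 mm, 21 mm thick, fixed, right of the mat; the rake lies on it. Origin: centre of its underside; its y is its long side.
- packet: Bystander: flat green packet (bar), 80 x 200 x 14 mm, loose, lying along the top of the shelf. Origin: centre of its underside, y its long side.
- spice: Bystander: spice bottle, 46 mm diameter, 106 mm tall, loose on the worktop left of the mat. Origin: centre of its underside.
- tin: Bystander: low tin, 75 mm diameter, 58 mm tall, loose on the worktop behind the chopping board. Origin: centre of its underside.

How it is judged:
By the outcome, as a careful person would: the job done as asked, in the order asked, and still so for the second after the job is handed in, with the robot touching nothing.
It also fails if it takes over 59 s, if anything falls off the work surface, if the arm or the gripper's body presses on something with over 40 N, if the wrist force passes 120 N, or if a joint passes its speed limit or range.

ROBOT

A 6-joint arm with a two-finger parallel gripper is mounted at the origin on a cart in front of the work surface, level with it; the furniture and walls round the work are solid. World frame = base frame: x ahead of the robot, y to its left, z up, the work surface at z = 0. Lengths are in m, angles in rad, forces in N, time in s.
With the tool pointing down it reaches from about 0.35 to 0.975 m from the base axis. Payload 4.9 kg.
Tool frame: the origin (TCP) lies between the finger pads, 19 mm behind the fingertips; this is the grasp point; z points along the fingers, y is the line along which they close (so a half turn about z gives the same grasp; the last joint's range is limited). The gripper opens to 85 mm and grips with 20 to 120 N. Pads are 22 mm wide; open, the fingers measure 114 mm over their backs; the gripper's body (76 mm by 85 mm) begins 54 mm behind the grasp point. The pads swing forward as they close: fully open they stand 13 mm farther back than shut.
Start: joints at [1.224, 0.053, 1.613, -0, 1.476, -0.119], TCP at [0.141, 0.609, 0.25] pointing down, gripper open.
Joint ranges: [-3.01, 3.01], [-1.01, 2.22], [0.06, 2.58], [-1.02, 4.17], [0.09, 2.62], [-3.14, 3.14]. Speed limits (rad/s): [2.57, 2.57, 3.14, 3.14, 3.14, 3.14].

INTERFACE

Orientations are given as a unit quaternion [w, x, y, z].
In Python, from plant import * gives the robot as it stands.
- The arm moves only by the shell command python3 -m pendant 'ROWS' [FORCE]. ROWS is JSON, a list of rows, each a list of 3 entries, a list of its own where there are three numbers: the opening, from 0 (shut) to 1 (fully open), then the shift along the tool's x, y, z scaled (see below), then the turn about the tool's z scaled (see below). In form: [[grip, [tx, ty, tz], twist], ...]. A call has 1 to 5 rows; each row shifts and turns the commanded pose from where the row before left it, along the tool's axes as they then stand; what a row does not reach is not made up. The controller multiplies each number of a shift by 40 mm and each number of a turn by 4 degrees. A row lasts 1/12 s, in which the tool goes at most 41.7 mm and 7.16 degrees, less where a joint would pass 70% of its speed; a pose out of reach is approached as far as the arm can. A call with a number of a shift or a turn outside -1 to 1 is refused whole. A call with a gripper value outside its range is refused whole. The fingers move at their own pace and stop on an object; FORCE is the grip in N (left out, the last holds). Time passes only in rows, so rows that do not move let the fingers close. It gives the time, the measured TCP pose, the force, the opening and the grip force at its end, in the units of the state.
- get_state(): the state, without advancing time (a new reading comes with each control period).
- get_image(name): name is "scene" or "top" or "wrist"; returns (picture, depth): 420x560x3 uint8, blue, green, red; 420x560 float32, m along the optical axis (not along the pixel's ray), 0 where there is no reading.
- calibration(name): a dict with "intrinsics" (3x3 intrinsics, pixels), "extrinsics" (4x4, takes a point from world to camera coordinates). Camera axes: x right, y down, z forward; pixel columns grow to the right and rows downward; lengths in m; the calibration is good to about 2 mm. A picture is of the moment at which its call begins: read the wrist's pose just before it. calibration takes no time and is no camera call; for the wrist camera it gives the pose at the moment of the call.
- hand_in(): hands the job in; it is judged then, once.
The state is a dict: "t": time; "joint_positions": joint angles; "qd": joint speeds; "effort": joint torques, N m; "position": TCP position; "tcp_rot": TCP orientation; "force": force on the tool from outside, world axes, zero at the start; "moment": the same for the moment, N m; "gripper_width": opening from 0.0 (shut) to 1.0 (fully open); "grasp_force": force on a finger pad.
Only numpy, scipy, OpenCV 4.12 (cv2) and the standard library are available. Lean on these libraries where they do the work, as an engineer would, in place of code of your own. Each camera call takes 0.05 s, during which the arm holds its last target. There are 200 camera calls.

## Working session

There is one attempt and no reset: what is moved stays moved. The work goes in short steps, Python scripts to look and compute and a shell command to move; the robot and the scene stay as the last step left them, time stands still between calls to the robot, and variables do not carry over. Pictures are saved under pics/ and viewed, at most 13 in all, crops included, and the job is handed in when it is done.

```bash
mkdir -p pics; python3 - <<'E'
from plant import *
import cv2,numpy as np
s=get_state();print({k:np.round(v,3) for k,v in s.items()})
for n in("scene","top"):
    im,d=get_image(n);cv2.imwrite(f"pics/{n}0.png",im);np.save(f"pics/{n}0.npy",d)
    c=calibration(n);print(n,np.round(c["intrinsics"],1).tolist(),np.round(c["extrinsics"],4).tolist())
E
```

```text
{'t': np.float64(0.0), 'joint_positions': array([ 1.224,  0.053,  1.614, -0.   ,  1.476, -0.119]), 'qd': array([-0.001, -0.001,  0.001, -0.001, -0.   , -0.   ]), 'effort': array([-1.0000e-03, -3.9369e+01, -3.7017e+01, -0.0000e+00,  7.0000e-03,
       -0.0000e+00]), 'position': array([0.141, 0.608, 0.249]), 'tcp_rot': array([-0.   ,  0.114,  0.994, -0.001]), 'force': array([-0.202,  0.275, -0.525]), 'moment': array([-0.01 ,  0.01 ,  0.001]), 'grasp_force': np.float64(0.0), 'gripper_width': np.float64(1.001)}
scene [[470.5, 0.0, 275.6], [0.0, 470.5, 214.3], [0.0, 0.0, 1.0]] [[0.5754, -0.8175, 0.0241, -0.2951], [-0.3554, -0.2765, -0.8929, 0.2824], [0.7366, 0.5052, -0.4497, 0.9258], [0.0, 0.0, 0.0, 1.0]]
top [[431.2, 0.0, 281.6], [0.0, 431.2, 211.0], [0.0, 0.0, 1.0]] [[-0.0112, -0.9999, -0.0098, 0.0351], [-0.9892, 0.0125, -0.1462, 0.5414], [0.1463, 0.008, -0.9892, 1.017], [0.0, 0.0, 0.0, 1.0]]
```

View pics/scene0.png

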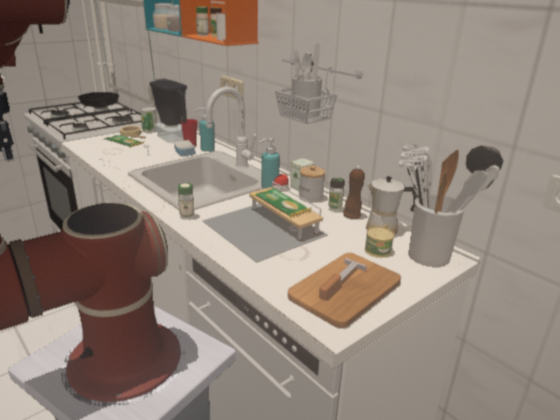

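View pics/top0.png

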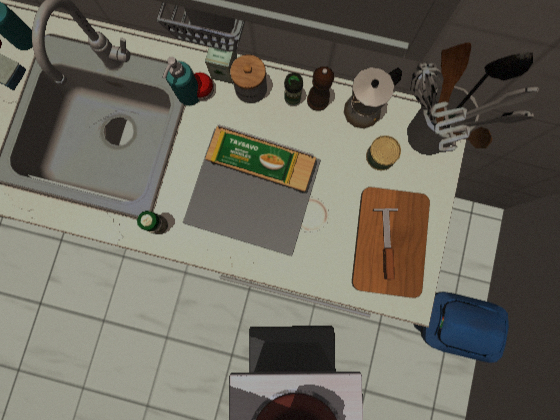

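The scene view shows the shelf at about (285,205) with the mat in front of it at (262,230), and the rake on the board at (340,278). In the top view the rake's handle is at (388,263), its blade at (386,210), and the mat's corners are near (184,222), (293,253) and (316,160). The washer isn't obvious, so I'll zoom in.

```bash
cat > h.py <<'E'
import numpy as np,cv2
from plant import *
def ray(n,uv,z,c=None):
    c=c or calibration(n);K=c["intrinsics"];E=np.array(c["extrinsics"]);R=E[:3,:3];o=-R.T@E[:3,3]
    uv=np.atleast_2d(uv).astype(float);d=np.c_[uv,np.ones(len(uv))]@np.linalg.inv(K).T@R
    return o+d*((z-o[2])/d[:,2])[:,None]
def proj(n,p,c=None):
    c=c or calibration(n);E=np.array(c["extrinsics"]);q=np.atleast_2d(p)@E[:3,:3].T+E[:3,3];q=q@np.array(c["intrinsics"]).T
    return q[:,:2]/q[:,2:]
E
python3 - <<'E'
from h import *
a=cv2.imread("pics/scene0.png");t=cv2.imread("pics/top0.png")
cv2.imwrite("pics/c1.png",np.vstack([cv2.resize(a[180:260,200:340],(800,457),interpolation=cv2.INTER_CUBIC)]))
cv2.imwrite("pics/c2.png",cv2.resize(t[110:310,175:445],(800,593),interpolation=cv2.INTER_CUBIC))
print(np.round(ray("top",[[184,222],[293,253],[316,160]],.0045),4))
E
```

```text
[[ 0.522   0.2761  0.0045]
 [ 0.4406  0.0015  0.0045]
 [ 0.6787 -0.0613  0.0045]]
```

View pics/c1.png

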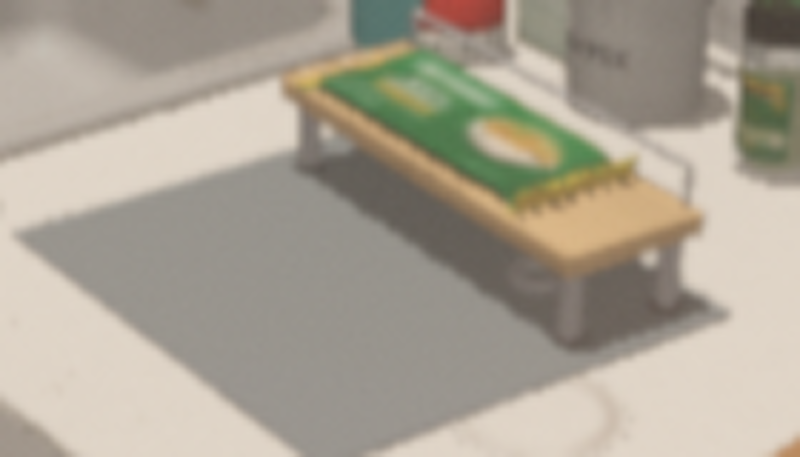

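View pics/c2.png

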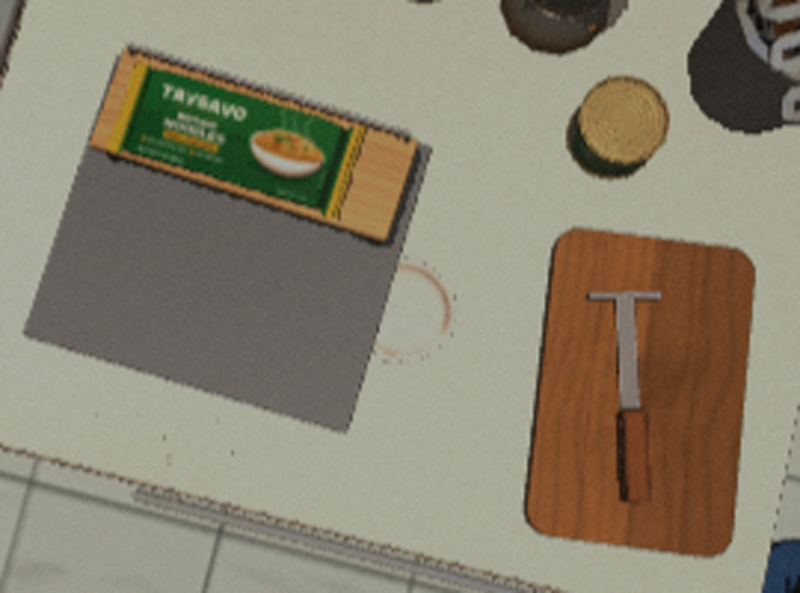

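The scene crop shows the washer's ring under the shelf, just left of the right front foot, near full-image pixel (293,228) and partly hidden. The top crop shows the shelf corners at crop (92,148), (388,241), (418,140) and (128,46). The rake's blade runs from (588,296) to (661,296) and its handle ends at (635,502).

```bash
python3 - <<'E'
from h import *
t=cv2.imread("pics/top0.png");s=800/270
full=lambda p:np.array(p)/s+[175,110]-.0
sh=ray("top",full([[92,148],[388,241],[418,140],[128,46]]),.0615)
print("shelf top corners\n",np.round(sh,4),"sizes",np.linalg.norm(sh[1]-sh[0]),np.linalg.norm(sh[2]-sh[1]),"centre",sh.mean(0))
m=ray("top",full([[24,335],[347,432],[430,147],[92,150]]),.0045);print("mat\n",np.round(m,4),np.linalg.norm(m[1]-m[0]),np.linalg.norm(m[2]-m[1]))
hsv=cv2.cvtColor(t,cv2.COLOR_BGR2HSV)
roi=np.zeros(t.shape[:2],np.uint8);roi[195:255,365:410]=1
msk=((hsv[...,1]<70)&(hsv[...,2]>90)&(roi>0)).astype(np.uint8)
ys,xs=np.nonzero(msk);print("steel",len(xs),xs.min(),xs.max(),ys.min(),ys.max())
for y in range(ys.min(),ys.max()+1):
    r=xs[ys==y]
    if len(r):print(y,r.min(),r.max(),end="; ")
print()
b=ray("top",full([[588,296],[661,296]]),.035);print("blade top ends",b,np.linalg.norm(b[1]-b[0]))
print("handle end mid top",ray("top",full([[637,501],[637,412]]),.051),"strip",ray("top",full([[625,300],[630,408]]),.035))
d=np.load("pics/top0.npy");E=np.array(calibration("top")["extrinsics"]);
print("scene washer",ray("scene",[[293,228]],.0075))
s_=get_state();c=calibration("wrist");E=np.array(c["extrinsics"]);R=E[:3,:3];print("wrist pos",-R.T@E[:3,3],"axes(z)",R[2],"down",R[1],c["intrinsics"][0],s_["position"])
E
```

```text
shelf top corners
 [[ 0.6672  0.2119  0.0615]
 [ 0.5858 -0.031   0.0615]
 [ 0.6703 -0.0574  0.0615]
 [ 0.7545  0.183   0.0615]] sizes 0.2561522033063821 0.08847050141033114 centre [0.66944768 0.07663081 0.0615    ]
mat
 [[ 0.5193  0.2783  0.0045]
 [ 0.4336  0.0039  0.0045]
 [ 0.6796 -0.072   0.0045]
 [ 0.681   0.2225  0.0045]] 0.2875354744150955 0.25739665083634566
steel 276 374 397 208 247
208 390 390; 209 374 397; 210 374 397; 211 383 388; 212 383 388; 213 383 388; 214 383 388; 215 383 388; 216 383 388; 217 383 388; 218 383 388; 219 383 388; 220 383 388; 221 383 389; 222 383 389; 223 383 388; 224 383 388; 225 384 389; 226 384 389; 227 384 389; 228 384 389; 229 384 389; 230 384 389; 231 384 389; 232 384 389; 233 384 389; 234 384 389; 235 384 389; 236 384 389; 237 384 389; 238 384 389; 239 384 389; 240 384 389; 241 384 389; 242 384 390; 243 384 389; 244 384 389; 245 384 390; 246 384 390; 247 385 390; 
blade top ends [[ 0.54233451 -0.197278    0.035     ]
 [ 0.54156873 -0.25769197  0.035     ]] 0.06041882657708243
handle end mid top [[ 0.3741252  -0.22598696  0.051     ]
 [ 0.44495786 -0.22938043  0.051     ]] strip [[ 0.53859388 -0.22775126  0.035     ]
 [ 0.4491869  -0.2276776   0.035     ]]
scene washer [[0.64024386 0.02607637 0.0075    ]]
wrist pos [0.05873057 0.62755561 0.37207071] axes(z) [ 0.31371043 -0.07597155 -0.94647456] down [ 0.92233418 -0.21242767  0.3227602 ] [319.43736904   0.         282.90576243] [0.14097216 0.60833461 0.2488491 ]
```

```bash
for i in 1 2 3; do python3 -m pendant '[[1,[-0.8,-0.53,0],0],[1,[-0.8,-0.53,0],0],[1,[-0.8,-0.53,0],0],[1,[-0.8,-0.53,0],0],[1,[-0.8,-0.53,0],0]]'; done; python3 -m pendant '[[1,[0,0,0.85],0],[1,[0,0,0.85],0],[1,[0,0,0.85],0],[1,[0,0,0.85],0],[1,[0,0,0.85],0]]'; python3 -m pendant '[[1,[0,0,0],0],[1,[0,0,0],0]]'
python3 - <<'E'
from h import *
s=get_state();print(s["position"],s["tcp_rot"],s["force"])
c=calibration("wrist");im,d=get_image("wrist");cv2.imwrite("pics/w1.png",im)
np.savez("pics/w1.npz",K=c["intrinsics"],E=c["extrinsics"],d=d)
print(proj("wrist",[[.64,.026,.0075]],c))
E
```

```text
t: 0.52
position: [0.2737, 0.4679, 0.2494]
tcp_rot: [-0.0, 0.113, 0.994, -0.0]
force: [1.0, -0.2, 0.6]
gripper_width: 0.998
grasp_force: 0.0
t: 0.93
position: [0.4057, 0.3283, 0.2496]
tcp_rot: [-0.0, 0.114, 0.994, -0.0]
force: [0.1, 1.7, -0.7]
gripper_width: 1.0
grasp_force: 0.0
t: 1.35
position: [0.5377, 0.1889, 0.2495]
tcp_rot: [-0.0, 0.114, 0.994, -0.0]
force: [0.7, 0.3, -0.4]
gripper_width: 0.997
grasp_force: 0.0
t: 1.77
position: [0.5365, 0.1904, 0.0781]
tcp_rot: [-0.0, 0.114, 0.993, -0.0]
force: [0.4, 0.5, 0.4]
gripper_width: 1.001
grasp_force: 0.0
t: 1.93
position: [0.5349, 0.1902, 0.0777]
tcp_rot: [-0.003, 0.114, 0.994, -0.001]
force: [-0.0, -0.2, 0.3]
gripper_width: 1.003
grasp_force: 0.0
[0.53488205 0.19019124 0.0776655 ] [-2.79352014e-03  1.13665241e-01  9.93514731e-01 -9.42680410e-04] [-0.01776544 -0.21602681  0.34303931]
[[113.06988999 396.80639285]]
```

View pics/w1.png

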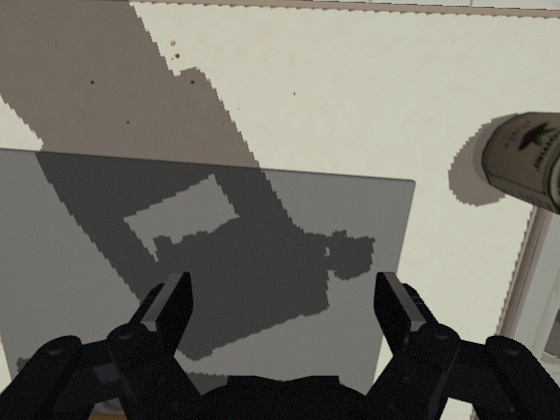

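The wrist picture has forward at the bottom: the mat, the gripper's shadow, the spice bottle at (540,170), and the shelf's edge at (110,417). The left finger covers the washer's expected place at (113,397). I'll close the fingers and shift a bit to clear the view.

```bash
python3 -m pendant '[[0,[0.3,0.3,0],0],[0,[0,0.3,0],0],[0,[0,0,0],0],[0,[0,0,0],0],[0,[0,0,0],0]]' | tail -2; python3 -m pendant '[[0,[0,0,0],0],[0,[0,0,0],0],[0,[0,0,0],0]]'
python3 - <<'E'
from h import *
c=calibration("wrist");im,d=get_image("wrist");cv2.imwrite("pics/w2.png",im)
np.savez("pics/w2.npz",K=c["intrinsics"],E=c["extrinsics"],d=d)
print(proj("wrist",[[.64,.026,.0075]],c))
g=np.clip(im[270:,:280].astype(float)*2.5,0,255).astype(np.uint8);cv2.imwrite("pics/w2c.png",cv2.resize(g,None,fx=2.8,fy=2.8,interpolation=cv2.INTER_CUBIC))
E
```

```text
gripper_width: 0.301
grasp_force: 0.0
t: 2.65
position: [0.5307, 0.2164, 0.08]
tcp_rot: [-0.0, 0.114, 0.993, -0.0]
force: [-0.3, -0.4, 0.4]
gripper_width: -0.001
grasp_force: 0.0
[[ 86.60734428 402.74625759]]
```

View pics/w2c.png

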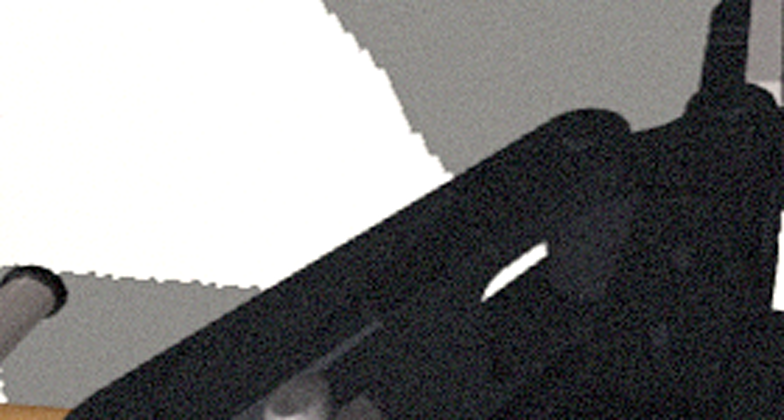

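The right front foot shows at crop (35,275) and the shelf's front edge at crop row 405, but the linkage hides the washer. The scene view puts it at about y = -58 mm in the shelf frame. Its x is bounded to ±10 mm, so setting the blade down at shelf x = +35 mm is safe either way. Next is the rake.

```bash
python3 -m pendant '[[1,[0,0,-0.8],-0.65],[1,[0,0,-0.8],-0.65],[1,[0,0,-0.8],-0.65],[1,[0,0,-0.8],-0.65],[1,[0,0,-0.8],-0.65]]'|tail -6; for i in 1 2; do python3 -m pendant '[[1,[0.23,-0.92,0],0],[1,[0.23,-0.92,0],0],[1,[0.23,-0.92,0],0],[1,[0.23,-0.92,0],0],[1,[0.23,-0.92,0],0]]' |head -2; done; python3 -m pendant '[[1,[0.23,-0.92,0],0],[1,[0.23,-0.92,0],0],[1,[0,0,0.9],0],[1,[0,0,0],0],[1,[0,0,0],0]]'
python3 - <<'E'
from h import *
c=calibration("wrist");im,d=get_image("wrist");cv2.imwrite("pics/w3.png",im)
np.savez("pics/w3.npz",K=c["intrinsics"],E=c["extrinsics"],d=d)
E
```

```text
t: 3.12
position: [0.5304, 0.2165, 0.2414]
tcp_rot: [-0.0, -0.001, 1.0, -0.0]
force: [0.8, 0.0, 0.3]
gripper_width: 0.706
grasp_force: 0.0
t: 3.53
position: [0.4837, 0.0313, 0.24]
t: 3.95
position: [0.4374, -0.1529, 0.2401]
t: 4.37
position: [0.4184, -0.2241, 0.2019]
tcp_rot: [-0.002, 0.001, 1.0, 0.002]
force: [0.0, 0.8, -0.4]
gripper_width: 1.0
grasp_force: 0.0
```

View pics/w3.png

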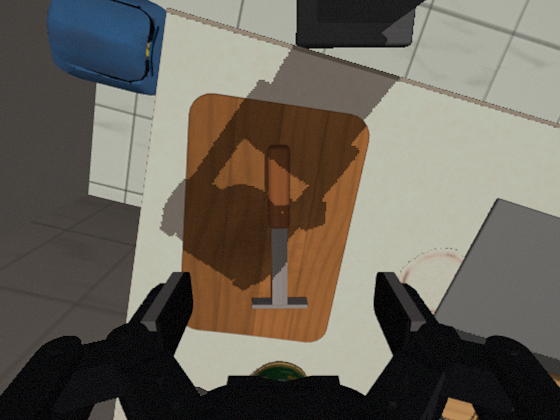

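The picture shows the rake straight ahead of the gripper: the handle from (279,146) to (279,228), and the blade from (252,303) to (307,303). I'll turn those into positions.

```bash
python3 - <<'E'
from h import *
z=np.load("pics/w3.npz");c={"intrinsics":z["K"],"extrinsics":z["E"]}
im=cv2.imread("pics/w3.png");hsv=cv2.cvtColor(im,cv2.COLOR_BGR2HSV)
m=((hsv[...,1]<60)&(hsv[...,2]>50));m[:225]=0;m[312:]=0;m[:,:245]=0;m[:,315:]=0
for v in (235,250,265,280,290,298,300,302,304,306,308):
    r=np.nonzero(m[v])[0];print(v,(r.min(),r.max(),len(r)) if len(r) else None,end="; ")
print()
print("handle back/front top",ray("wrist",[[279.5,146],[279,228]],.051,c).round(4))
print("blade ends",ray("wrist",[[252,300],[307,300]],.035,c).round(4))
print("strip",ray("wrist",[[279,235],[279,290]],.035,c).round(4))
s=get_state();print(s["position"],s["tcp_rot"])
E
```

```text
235 (np.int64(271), np.int64(286), 16); 250 (np.int64(272), np.int64(286), 15); 265 (np.int64(272), np.int64(286), 15); 280 (np.int64(272), np.int64(286), 15); 290 (np.int64(272), np.int64(286), 15); 298 (np.int64(253), np.int64(305), 49); 300 (np.int64(254), np.int64(306), 42); 302 (np.int64(257), np.int64(306), 49); 304 (np.int64(253), np.int64(306), 54); 306 (np.int64(252), np.int64(307), 56); 308 None; 
handle back/front top [[ 0.37   -0.2266  0.051 ]
 [ 0.445  -0.2274  0.051 ]]
blade ends [[ 0.5335 -0.2567  0.035 ]
 [ 0.5337 -0.1984  0.035 ]]
strip [[ 0.4588 -0.2277  0.035 ]
 [ 0.5213 -0.228   0.035 ]]
[ 0.41947461 -0.22419355  0.2036491 ] [-7.20089576e-04  3.86148667e-04  9.99999426e-01  6.93383290e-04]
```

```bash
python3 -m pendant '[[1,[0.05,-0.08,0.9],0],[1,[0,0,0.9],0],[1,[0,0,0.9],0],[1,[0,0,0.9],0],[1,[0,0,0.32],0]]'; python3 -m pendant '[[1,[0,0,0],0],[0,[0,0,0],0],[0,[0,0,0],0],[0,[0,0,0],0],[0,[0,0,0],0]]' 70; python3 -m pendant '[[0,[0,0,0],0],[0,[0,0,0],0],[0,[0,0,0],0],[0,[0,0,0],0]]'; python3 -c "
from plant import *
print(get_state()['position'],get_state()['force'])"
```

```text
t: 4.83
position: [0.4165, -0.2254, 0.0438]
tcp_rot: [-0.002, -0.001, 1.0, 0.002]
force: [-0.4, 0.9, -0.4]
gripper_width: 0.998
grasp_force: 0.0
t: 5.25
position: [0.4194, -0.2288, 0.0495]
tcp_rot: [0.002, 0.0, 1.0, -0.001]
force: [0.5, -0.1, -0.5]
gripper_width: 0.454
grasp_force: 0.0
t: 5.58
position: [0.4188, -0.2287, 0.0487]
tcp_rot: [0.001, 0.0, 1.0, -0.001]
force: [-0.9, 1.7, 7.2]
gripper_width: 0.218
grasp_force: 70.7
[ 0.41880116 -0.22869983  0.04873963] [-0.86060037  1.73140286  7.18593359]
```

```bash
python3 -m pendant '[[0,[0,0,-0.1],0],[0,[0,0,-0.3],0],[0,[0,0,-0.9],0],[0,[0,0,-0.9],0],[0,[0,0,-0.9],0]]'; python3 -m pendant '[[0,[0,0,-0.9],0],[0,[0,0,0],0]]'; python3 - <<'E'
from h import *
z=np.load("pics/w2.npz");c={"intrinsics":z["K"],"extrinsics":z["E"]}
C=np.array([.6694,.0766]);a=np.radians(-17.6);X=np.array([np.cos(a),np.sin(a)]);Y=np.array([-X[1],X[0]])
L=lambda p:np.round(np.c_[(p[:,:2]-C)@X,(p[:,:2]-C)@Y],4)
print("foot near",L(ray("wrist",[[13.6,366]],.0045,c)),"edge",L(ray("wrist",[[9,414.5]],.0465,c)))
f=lambda p:np.array(p)/5.714+[200,180]
print("scene corners front-left, front-right, right-back (top z)",L(ray("scene",f([[283,78],[560,254],[702,215]]),.0615)))
print("mat scene left-front,right-back",L(ray("scene",f([[15,233],[728,313]]),.0045)))
print("feet base FR, FL",L(ray("scene",f([[570,345],[312,165]]),.0045)))
print("washer left,bottom",L(ray("scene",f([[510,272],[532,292]]),.0045)),L(ray("scene",f([[510,272]]),.0105)))
for n in (1,):
    d=z["d"];
T=lambda x,y:C+x*X+y*Y
print("stage",T(-.196,-.055),"final",T(-.086,-.055),get_state()["position"])
E
```

```text
t: 6.0
position: [0.4167, -0.2272, 0.1714]
tcp_rot: [-0.001, 0.001, 1.0, 0.001]
force: [0.9, -0.5, -0.8]
gripper_width: 0.22
grasp_force: 69.6
t: 6.17
position: [0.4209, -0.2303, 0.2159]
tcp_rot: [0.006, 0.0, 1.0, -0.004]
force: [0.5, -1.2, 0.0]
gripper_width: 0.217
grasp_force: 69.8
foot near [[-0.0435 -0.1123]] edge [[-0.047  -0.0816]]
scene corners front-left, front-right, right-back (top z) [[-0.0464  0.1232]
 [-0.0528 -0.1251]
 [ 0.033  -0.1336]]
mat scene left-front,right-back [[-0.2078  0.1415]
 [ 0.0479 -0.1429]]
feet base FR, FL [[-0.0401 -0.1217]
 [-0.0291  0.1194]]
washer left,bottom [[-0.0166 -0.0443]
 [-0.0209 -0.0679]] [[-0.0238 -0.0529]]
stage [0.46594429 0.08343901] final [0.57079526 0.05017832] [ 0.42087889 -0.23027382  0.21592078]
```

```bash
python3 -m pendant '[[0,[-0.13,0.86,0],0],[0,[-0.13,0.86,0],0],[0,[-0.13,0.86,0],0],[0,[-0.13,0.86,0],0],[0,[-0.13,0.86,0],0]]'|head -2;  python3 -m pendant '[[0,[-0.13,0.86,0],0],[0,[-0.13,0.86,0],0],[0,[-0.13,0.86,0],0],[0,[-0.13,0.86,0],0],[0,[0,0,0],0.8]]'|head -2;  python3 -m pendant '[[0,[0,0,0],0.9],[0,[0,0,0],0.9],[0,[0,0,0],0.9],[0,[0,0,0],0.8]]'; python3 -m pendant '[[0,[0,0,0],0],[0,[0,0,0],0]]'
python3 - <<'E'
from h import *
s=get_state();print(s["position"],s["tcp_rot"])
im,d=get_image("top");cv2.imwrite("pics/top1.png",im);np.save("pics/top1.npy",d)
for _ in range(4):
    get_image("top");s=get_state();print(s["position"].round(4) if hasattr(s["position"],"round") else s["position"],s["force"])
hsv=cv2.cvtColor(im,cv2.COLOR_BGR2HSV)
E
```

```text
t: 6.58
position: [0.4433, -0.0544, 0.2062]
t: 7.0
position: [0.4643, 0.0864, 0.2062]
t: 7.33
position: [0.4641, 0.0818, 0.2059]
tcp_rot: [-0.001, 0.151, 0.988, -0.0]
force: [-1.0, 0.5, -1.3]
gripper_width: 0.215
grasp_force: 69.8
t: 7.5
position: [0.4644, 0.0816, 0.2063]
tcp_rot: [-0.001, 0.149, 0.989, -0.0]
force: [-0.0, 0.1, -1.3]
gripper_width: 0.214
grasp_force: 69.8
[0.46437851 0.08156534 0.20629879] [-7.75119307e-04  1.49320761e-01  9.88788497e-01 -1.34411374e-04]
[0.4646 0.0816 0.2067] [-0.16367888  0.02340944 -1.54412331]
[0.4647 0.0815 0.2068] [-0.39686153 -0.28380001 -1.07719389]
[0.4648 0.0816 0.207 ] [-0.13655857 -0.52131144 -1.37752551]
[0.4648 0.0815 0.2071] [ 0.75238933  0.00252061 -0.78670116]
```

```bash
python3 -m pendant '[[0,[0,0,0.85],0],[0,[0,0,0.85],0],[0,[0,0,0.85],0],[0,[0,0,0.85],0],[0,[0,0,0.55],0]]' >/dev/null; python3 -m pendant '[[0,[0,0,0],0],[0,[0,0,0],0],[0,[0,0,0],0]]'
python3 - <<'E'
from h import *
for _ in range(3): get_image("top")
s=get_state();print(s["position"],s["tcp_rot"],s["force"])
im,d=get_image("scene");t,_=get_image("top")
cv2.imwrite("pics/s2.png",np.hstack([cv2.resize(im[180:280,210:330],(400,333),interpolation=cv2.INTER_CUBIC),cv2.resize(t[110:260,175:355],(400,333),interpolation=cv2.INTER_CUBIC)]))
E
```

```text
t: 8.42
position: [0.4664, 0.0816, 0.051]
tcp_rot: [0.001, 0.15, 0.989, 0.0]
force: [0.7, 0.9, -0.8]
gripper_width: 0.219
grasp_force: 69.7
[0.46690343 0.08165167 0.05171411] [2.29140276e-03 1.49915311e-01 9.88696113e-01 3.79691360e-04] [ 0.00811489 -0.62543628 -1.52756309]
```

View pics/s2.png

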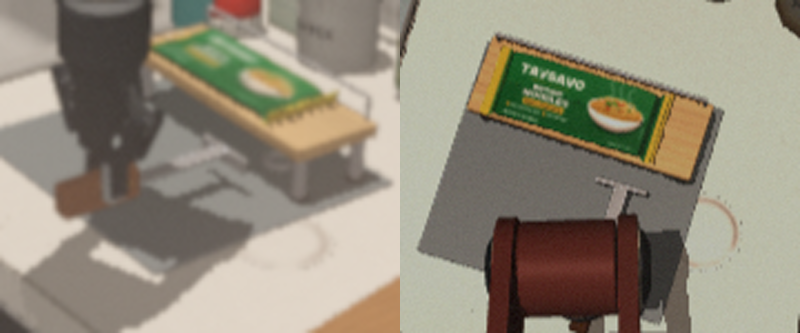

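Left half (scene view): the gripped rake has its blade at about crop (226,147), in front of the shelf. Right half (top view): the blade runs from (597,179) to (647,187), parallel to the shelf. I'll triangulate the blade to check the rake's pitch.

```bash
python3 - <<'E'
from h import *
C=np.array([.6694,.0766]);a=np.radians(-17.6);X=np.array([np.cos(a),np.sin(a)]);Y=np.array([-X[1],X[0]])
def tri(ps,pt):
    P=[]
    for n in("scene","top"):
        c=calibration(n);P.append(np.array(c["intrinsics"])@np.array(c["extrinsics"])[:3])
    h=cv2.triangulatePoints(P[0],P[1],np.array(ps,float),np.array(pt,float)).ravel();return h[:3]/h[3]
s=lambda p:np.array(p)/3.333+[210,180]
t=lambda p:(np.array(p)-[400,0])/2.222+[175,110]
for n,ps,pt in(("L",(207,133),(597,179)),("R",(245,160),(647,187)),("M",(226,147),(622,183))):
    q=tri(s(ps),t(pt));print(n,q.round(4),((q[:2]-C)@X).round(4),((q[:2]-C)@Y).round(4))
p=np.array(get_state()["position"]);print("tcp",((p[:2]-C)@X).round(4),((p[:2]-C)@Y).round(4),p[2])
E
```

```text
L [0.594  0.0716 0.0392] -0.0703 -0.0276
R [0.5827 0.0192 0.0347] -0.0653 -0.0809
M [0.5886 0.0454 0.0362] -0.0676 -0.0542
tcp -0.1952 -0.0566 0.0509807558498388
```

```bash
python3 -m pendant '[[0,[0,0,0.1],0],[0,[-0.3,0,0],0],[0,[-0.4,0,0],0],[0,[-0.4,0,0],0],[0,[-0.4,0,0],0]]'; python3 -m pendant '[[0,[-0.4,0,0],0],[0,[-0.4,0,0],0],[0,[-0.35,0,0],0],[0,[0,0,0],0],[0,[0,0,0],0]]'
python3 - <<'E'
from h import *
for _ in range(4): get_image("top");s=get_state();print(s["position"],s["force"])
E
```

```text
t: 9.08
position: [0.5229, 0.0636, 0.0452]
tcp_rot: [0.0, 0.15, 0.989, 0.0]
force: [0.1, 0.1, -1.8]
gripper_width: 0.221
grasp_force: 69.7
t: 9.5
position: [0.5664, 0.05, 0.0452]
tcp_rot: [-0.0, 0.15, 0.989, 0.0]
force: [-0.2, -0.2, -1.3]
gripper_width: 0.215
grasp_force: 69.8
[0.56559325 0.05027777 0.04489963] [-0.15187074  0.05756913 -1.4844352 ]
[0.56524853 0.05038993 0.04480476] [ 0.01682217  0.4324842  -1.44281306]
[0.5651091  0.05047166 0.04479387] [ 0.2040487  -0.18196085 -1.85765943]
[0.56516122 0.05048448 0.04484112] [ 0.15658645  0.60289328 -1.82896044]
```

```bash
python3 -m pendant '[[0,[-0.12,0,0],0],[0,[0,0,0],0],[0,[0,0,0.1],0],[0,[0,0,0.1],0],[0,[0,0,0],0]]'; python3 -m pendant '[[0,[0,0,0.01],0],[0,[0,0,0.01],0],[0,[0,0,0],0],[0,[0,0,0],0]]'; python3 -m pendant '[[0,[0,0,0.01],0],[0,[0,0,0.01],0],[0,[0,0,0],0],[0,[0,0,0],0]]'|head -4
```

```text
t: 10.12
position: [0.5698, 0.0488, 0.0359]
tcp_rot: [-0.001, 0.15, 0.989, -0.0]
force: [-0.7, -0.0, -1.3]
gripper_width: 0.212
grasp_force: 69.8
t: 10.45
position: [0.5708, 0.0487, 0.0365]
tcp_rot: [0.0, 0.15, 0.989, 0.0]
force: [-0.7, 0.6, -1.6]
gripper_width: 0.217
grasp_force: 69.8
t: 10.78
position: [0.5707, 0.0488, 0.0356]
tcp_rot: [-0.0, 0.15, 0.989, -0.0]
force: [0.0, 0.5, -2.0]
```

```bash
for i in 1 2 3; do python3 -m pendant '[[0,[0,0,0.01],0],[0,[0,0,0],0],[0,[0,0,0],0]]'|sed -n '2p;4p'; done
```

```text
position: [0.5707, 0.0488, 0.0352]
force: [-0.6, 0.6, -1.6]
position: [0.5707, 0.0487, 0.0348]
force: [-0.6, 0.3, -0.6]
position: [0.5707, 0.0488, 0.0344]
force: [-0.3, 0.7, -2.0]
```

```bash
for i in 1 2 3; do python3 -m pendant '[[0,[0,0,0.01],0],[0,[0,0,0],0],[0,[0,0,0],0]]'|sed -n '2p;4p'; done
```

```text
position: [0.5707, 0.0487, 0.034]
force: [-0.7, -0.2, -1.2]
position: [0.5707, 0.0488, 0.0336]
force: [0.4, 0.1, -1.4]
position: [0.5707, 0.0487, 0.0332]
force: [-1.0, 0.4, -1.6]
```

```bash
for i in 1 2; do python3 -m pendant '[[0,[0,0,0.01],0],[0,[0,0,0],0],[0,[0,0,0],0]]'|sed -n '2p;4p'; done
```

```text
position: [0.5707, 0.0487, 0.0327]
force: [0.6, -0.3, -1.0]
position: [0.5707, 0.0487, 0.0324]
force: [0.9, -1.0, -1.7]
```

```bash
for i in 1; do python3 -m pendant '[[0,[0,0,0.01],0],[0,[0,0,0],0],[0,[0,0,0],0]]'|sed -n '2p;4p'; done
```

```text
position: [0.5707, 0.0488, 0.032]
force: [-0.1, -0.4, -1.0]
```

```bash
for i in 1 2; do python3 -m pendant '[[0,[0,0,0.01],0],[0,[0,0,0],0],[0,[0,0,0],0]]'|sed -n '2p;4p'; done
```

```text
position: [0.5707, 0.0487, 0.0315]
force: [-1.0, -0.2, -1.6]
position: [0.5708, 0.0488, 0.0313]
force: [-0.3, 1.3, -0.8]
```

```bash
python3 -m pendant '[[0,[0,0,0.01],0],[0,[0,0,0],0],[0,[0,0,0],0]]'|sed -n '2p;4p'
```

```text
position: [0.5709, 0.0487, 0.031]
force: [-0.2, 0.3, 0.1]
```

```bash
python3 -m pendant '[[0,[0,0,0.008],0],[0,[0,0,0],0],[0,[0,0,0],0]]'|sed -n '2p;4p'
```

```text
position: [0.5709, 0.0487, 0.031]
force: [-2.0, 0.3, 4.8]
```

```bash
python3 -m pendant '[[0,[0,0,0.005],0],[0,[0,0,0],0],[0,[0,0,0],0]]'|sed -n '2p;4p'; python3 -c "
from plant import *
import numpy as np
for _ in range(3): get_image('top');s=get_state();print(np.round(s['force'],2),np.round(s['moment'],2),s['position'][2])"
```

```text
position: [0.5709, 0.0488, 0.0309]
force: [-3.9, -0.3, 6.3]
[-3.38 -0.19  6.22] [-0.06  0.51 -0.01] 0.030959777694386237
[-3.4   0.25  7.21] [-0.05  0.5  -0.02] 0.03096621249315698
[-3.39  0.8   5.21] [-0.03  0.54 -0.  ] 0.03097478063143516
```

```bash
python3 -c "
from plant import *
import numpy as np
s=get_state();print(np.round(s['tcp_rot'],4))"; python3 -m pendant '[[0,[0.05,0,0],0],[0,[0.1,0,0],0],[0,[0.1,0,0],0],[0,[0.05,0,0],0]]'|sed -n '2,4p'
```

```text
[-0.      0.15    0.9887 -0.    ]
position: [0.5599, 0.0523, 0.031]
tcp_rot: [0.001, 0.15, 0.989, 0.0]
force: [3.0, -0.3, 3.4]
```

```bash
python3 -m pendant '[[0,[0.08,0,0.002],0],[0,[0.1,0,0],0],[0,[0.1,0,0],0],[0,[0.1,0,0],0]]'|sed -n '2p;4p'
```

```text
position: [0.5453, 0.0568, 0.031]
force: [5.0, -0.7, 5.5]
```

```bash
python3 -m pendant '[[0,[0.08,0,0],0],[0,[0.1,0,0],0],[0,[0.1,0,0],0]]'|sed -n '2p;4p'
```

```text
position: [0.5346, 0.0601, 0.031]
force: [3.8, -1.3, 4.8]
```

```bash
python3 -m pendant '[[0,[0.1,0,0],0],[0,[0.1,0,0],0],[0,[0.1,0,0],0],[0,[0.1,0,0],0],[0,[0.1,0,0],0]]'|sed -n '2p;4p'
```

```text
position: [0.5156, 0.0661, 0.031]
force: [4.1, -1.7, 5.8]
```

```bash
python3 -m pendant '[[0,[0.1,0,0],0],[0,[0.1,0,0],0],[0,[0.1,0,0],0],[0,[0.1,0,0],0],[0,[0.1,0,0],0]]'|sed -n '2p;4p'
```

```text
position: [0.4965, 0.072, 0.0309]
force: [5.3, -0.8, 5.8]
```

```bash
python3 -m pendant '[[0,[0.1,0,0],0],[0,[0.1,0,0],0],[0,[0.1,0,0],0],[0,[0.1,0,0],0],[0,[0.0,0,0],0]]'|sed -n '2p;4p'
python3 - <<'E'
from h import *
im,d=get_image("scene");t,_=get_image("top")
cv2.imwrite("pics/s3.png",np.hstack([cv2.resize(im[180:280,210:330],(400,333),interpolation=cv2.INTER_CUBIC),cv2.resize(t[110:260,175:355],(400,333),interpolation=cv2.INTER_CUBIC)]))
E
```

```text
position: [0.4807, 0.0769, 0.031]
force: [2.7, -1.4, 6.7]
```

View pics/s3.png

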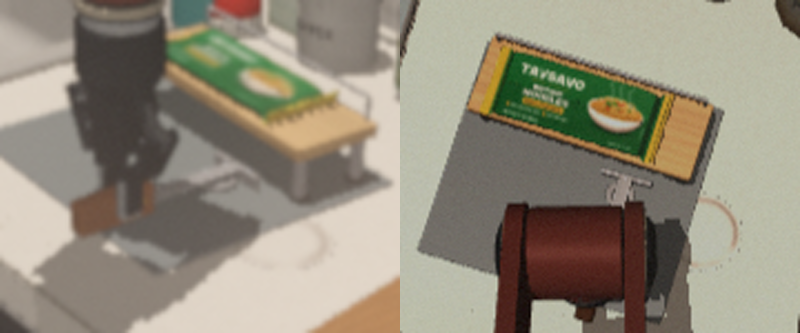

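In the top half, the blade at (627,179) has drawn the washer to about (622,190), in front of the shelf. I'll drag it a little farther, then lift straight up, move left and turn.

```bash
python3 -m pendant '[[0,[0.1,0,0],0],[0,[0.1,0,0],0],[0,[0.08,0,0],0],[0,[0,0,0],0]]'|sed -n '1,4p'; python3 -m pendant '[[0,[0,0,-0.03],0],[0,[0,0,-0.2],0],[0,[0,0,-0.5],0],[0,[0,0,-0.8],0],[0,[0,0,-0.8],0]]' >/dev/null; python3 -m pendant '[[0,[0,0,-0.7],0],[0,[-0.3,0.8,0],0],[0,[-0.3,0.8,0],0],[0,[-0.3,0.8,0],0],[0,[0,0,0],0.5]]'|sed -n '1,4p'; for i in 1 2 3 4; do python3 -m pendant '[[0,[0,0,0],1],[0,[0,0,0],1],[0,[0,0,0],1],[0,[0,0,0],1],[0,[0,0,0],1]]'>/dev/null; done; python3 -m pendant '[[0,[0,0,0],1],[0,[0,0,0],1],[0,[0,0,0],0],[0,[0,0,0],0],[0,[0,0,0],0]]'
python3 - <<'E'
from h import *
for _ in range(3):im,_d=get_image("top")
s=get_state();print(s["position"],s["tcp_rot"],s["joint_positions"],s["force"])
C=np.array([.6694,.0766]);a=np.radians(-17.6);X=np.array([np.cos(a),np.sin(a)]);Y=np.array([-X[1],X[0]])
p=np.array(s["position"][:2])-C;print("shelf",p@X,p@Y)
cv2.imwrite("pics/t4.png",cv2.resize(im[110:270,165:365],(750,600),interpolation=cv2.INTER_CUBIC))
E
```

```text
t: 17.03
position: [0.4702, 0.0802, 0.0309]
tcp_rot: [0.001, 0.15, 0.989, 0.0]
force: [2.2, -1.6, 6.9]
t: 17.87
position: [0.5331, 0.1644, 0.1501]
tcp_rot: [-0.002, 0.166, 0.986, 0.001]
force: [-0.3, -1.0, 0.0]
t: 19.95
position: [0.5317, 0.161, 0.1505]
tcp_rot: [-0.001, 0.805, 0.594, -0.001]
force: [0.3, 0.2, -0.5]
gripper_width: 0.216
grasp_force: 69.9
[0.53239532 0.16106581 0.15112093] [-2.45799214e-04  8.04954364e-01  5.93336563e-01 -3.65900187e-04] [ 1.59930377e-01 -2.80774039e-02  1.86425225e+00  1.05944911e-04
  1.30629345e+00  4.60303672e-01] [ 0.15960162 -0.24357969 -0.86253126]
shelf -0.1561314965463331 0.03908592795655061
```

View pics/t4.png

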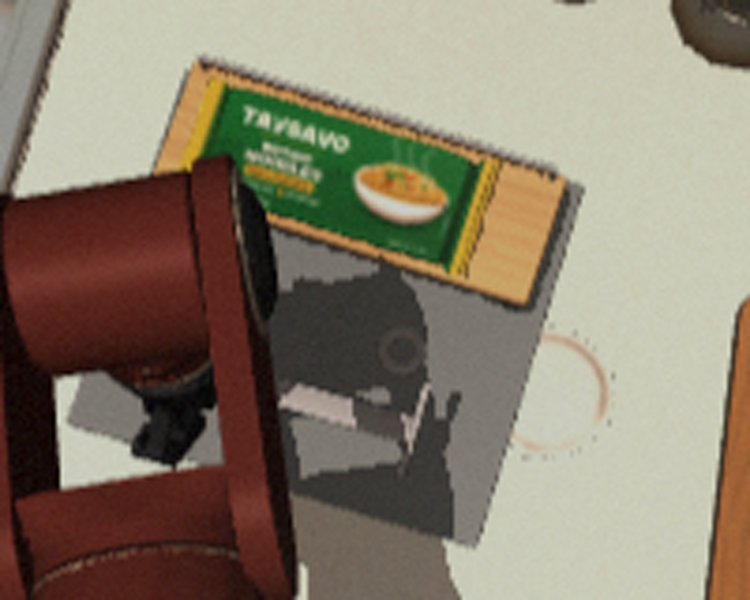

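The washer lies clear at crop (403,350), well in front of the shelf's edge. The rake is turned along the mat's front with its blade at (418,415). I'll check the gap while lowering.

```bash
python3 - <<'E'
from h import *
C=np.array([.6694,.0766]);a=np.radians(-17.6);X=np.array([np.cos(a),np.sin(a)]);Y=np.array([-X[1],X[0]])
p=ray("top",[[165+403/3.75,110+350/3.75]],.009)[0];print(p,(p[:2]-C)@X,(p[:2]-C)@Y)
E
python3 -m pendant '[[0,[0,0,0.7],0],[0,[0,0,0.7],0],[0,[0,0,0.7],0],[0,[0,0,0.5],0],[0,[0,0,0.2],0]]'>/dev/null;python3 -m pendant '[[0,[0,0,0],0],[0,[0,0,0],0],[0,[0,0,0],0],[0,[0,0,0],0]]'
```

```text
[0.5662092  0.05168621 0.009     ] -0.09082732530782758 -0.054949383289801666
t: 20.85
position: [0.5344, 0.1614, 0.0416]
tcp_rot: [0.001, 0.805, 0.593, 0.002]
force: [-0.6, 0.0, -1.9]
gripper_width: 0.212
grasp_force: 69.9
```

```bash
python3 -m pendant '[[0,[0,0,0.05],0],[0,[0,0,0.05],0],[0,[0,0,0],0],[0,[0,0,0],0],[0,[0,0,0],0]]'|sed -n '2p;4p'; python3 -m pendant '[[0,[0,0,0.02],0],[0,[0,0,0.02],0],[0,[0,0,0],0],[0,[0,0,0],0]]'|sed -n '2p;4p'
```

```text
position: [0.5327, 0.1611, 0.0354]
force: [0.4, 0.1, -1.2]
position: [0.5326, 0.1611, 0.0337]
force: [-1.2, 0.7, -0.5]
```

```bash
python3 -m pendant '[[0,[0,0,0.02],0],[0,[0,0,0.02],0],[0,[0,0,0],0],[0,[0,0,0],0],[0,[0,0,0],0]]'|sed -n '2p;4p'
```

```text
position: [0.5327, 0.1611, 0.0322]
force: [-1.1, -0.3, -0.4]
```

```bash
python3 -m pendant '[[0,[0,0,0.015],0],[0,[0,0,0],0],[0,[0,0,0],0]]'|sed -n '2p;4p'; python3 -m pendant '[[0,[0,0,0.01],0],[0,[0,0,0],0],[0,[0,0,0],0]]'|sed -n '2p;4p'
```

```text
position: [0.5327, 0.1611, 0.0316]
force: [0.1, 0.1, -1.1]
position: [0.5328, 0.1611, 0.0313]
force: [-1.1, 0.5, -0.5]
```

```bash
python3 -m pendant '[[0,[0,0,0.005],0],[0,[0,0,0],0],[0,[0,0,0],0]]'|sed -n '2p;4p'
```

```text
position: [0.5328, 0.1611, 0.0311]
force: [-0.2, 0.8, -0.5]
```

```bash
python3 -m pendant '[[0,[0,0,0.007],0],[0,[0,0,0],0],[0,[0,0,0],0]]'|sed -n '2p;4p'; python3 -m pendant '[[0.25,[0,0,0],0],[0.3,[0,0,0],0],[0.4,[0,0,0],0],[0.5,[0,0,0],0],[0.5,[0,0,0],0]]'; python3 -m pendant '[[0.5,[0,0,0],0],[0.5,[0,0,-0.1],0],[0.5,[0,0,-0.3],0],[0.5,[0,0,-0.7],0],[0.5,[0,0,-0.9],0]]'; python3 -m pendant '[[0.5,[0,0,-0.9],0],[0.5,[0,0,-0.9],0],[0.5,[0,0.9,0],0],[0.5,[0,0.9,0],0],[0.5,[0,0.9,0],0]]'; python3 -c "
from plant import *
from scipy.spatial.transform import Rotation as R
s=get_state();q=s['tcp_rot'];print(R.from_quat([*q[1:],q[0]]).as_matrix().round(2))"
```

```text
position: [0.5329, 0.1611, 0.031]
force: [-1.0, 0.0, 1.4]
t: 23.43
position: [0.5328, 0.161, 0.0307]
tcp_rot: [0.0, 0.805, 0.593, 0.0]
force: [0.1, -0.1, -0.2]
gripper_width: 0.499
grasp_force: 0.0
t: 23.85
position: [0.5305, 0.1607, 0.1095]
tcp_rot: [-0.001, 0.805, 0.593, -0.003]
force: [0.8, -0.1, -0.5]
gripper_width: 0.5
grasp_force: 0.0
t: 24.27
position: [0.6378, 0.129, 0.1864]
tcp_rot: [0.001, 0.805, 0.593, 0.002]
force: [0.4, 0.9, 0.6]
gripper_width: 0.499
grasp_force: 0.0
[[ 0.3   0.96  0.  ]
 [ 0.96 -0.3   0.  ]
 [ 0.    0.   -1.  ]]
```

```bash
python3 -m pendant '[[0.5,[0.9,0,-0.3],0],[0.5,[0.9,0,-0.3],0],[0.5,[0.9,0,0],0],[0.5,[0,0,0],0],[0.5,[0,0,0],0]]'|sed -n '1,4p'
python3 - <<'E'
from h import *
im,d=get_image("scene");t,_=get_image("top")
cv2.imwrite("pics/s5.png",np.hstack([cv2.resize(im[170:270,200:320],(400,333),interpolation=cv2.INTER_CUBIC),cv2.resize(t[110:270,165:357],(400,333),interpolation=cv2.INTER_CUBIC)]))
E
```

```text
t: 24.68
position: [0.6682, 0.2339, 0.2079]
tcp_rot: [0.0, 0.804, 0.594, 0.001]
force: [0.7, -0.6, -1.1]
```

View pics/s5.png

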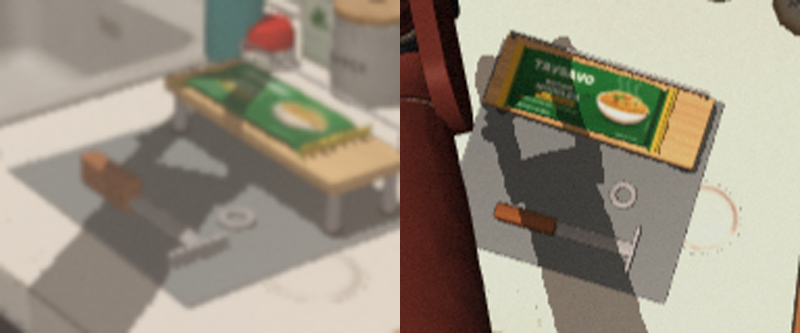

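The washer (right panel 622,194) and the rake (from 495,210 to 635,250) both lie flat on the mat in front of the shelf. The packet hasn't moved and the gripper is clear, so I'm handing in.

```bash
python3 -c "
from plant import *
print(hand_in())"
```

```text
the job is handed in; nothing more can be done
None
```

The job is handed in after about 25 s of the 59 s allowed: the washer was raked out from under the shelf with light pressure, and it and the rake now lie flat on the mat in front of it; the packet is unmoved, and the arm's path kept clear of the bottle and tin, though I didn't re-check those two at the end.

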